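# Pack and close the cylinder spares case

## Robot

A 7-joint arm with a two-finger parallel gripper is mounted at the origin on the work surface. World frame = base frame: x ahead of the robot, y to its left, z up, the work surface at z = 0. Lengths are in m, angles in rad, forces in N, time in s.
With the tool pointing down it reaches from about 0.4 to 0.925 m from the base axis. Payload 5.6 kg.
Tool frame: the origin (TCP) lies at the very end of the fingers, on their centre line; the grasp point (between the pads) lies 19 mm behind it; z points along the fingers, y is the line along which they close (so a half turn about z gives the same grasp; the last joint's range is limited). The gripper opens to 85 mm and grips with 20 to 120 N. Pads are 22 mm wide; open, the fingers measure 114 mm over their backs; the gripper's body (76 mm by 85 mm) begins 54 mm behind the grasp point. The pads swing forward as they close: fully open they stand 13 mm farther back than shut.
Start: joints at [-1.153, 0.468, -0.012, 1.603, 0.006, 1.071, -0.056], TCP at [0.289, 0.582, 0.197] pointing down, gripper open.
Joint ranges: [-2.53, 2.53], [-0.31, 2.02], [-1.57, 1.55], [0.28, 2.44], [-1.29, 4.43], [0.15, 1.84], [-2.92, 2.92]. Speed limits (rad/s): [2.57, 2.57, 3.14, 3.14, 3.14, 3.14, 3.14].

## Interface

Orientations are given as a unit quaternion [w, x, y, z].
In Python, from cell import ctrl, fingers, cams, sign_off gives the robot as it stands. Calls block until the motion is done:
- ctrl.move_ptp(position, orientation): joint-space move of the TCP to a pose.
- ctrl.servo_line(position, rotation=None, vel=0.15): straight line of the TCP; rotation=None keeps the orientation; vel is the mean speed in m/s.
- ctrl.move_joints(angles): joint-space move.
- fingers.gripper_open() and fingers.close(strength=None): open the fingers fully, or close them until they stop; strength is the grip in N (None keeps the last).
- ctrl.pause(seconds).
- ctrl.inverse_kinematics(position, orientation): joint angles nearest the present ones, or None.
- ctrl.get_obs(): the state.
- cams.snapshot(name): name is "side" or "top"; returns (picture, depth): 384x512x3 uint8, red, green, blue; 384x512 float32, m along the optical axis (not along the pixel's ray), 0 where there is no reading.
- cams.camera_model(name): a dict with "camera_matrix" (3x3 intrinsics, pixels), "R" (3x3) and "t" (3): a world point X has camera coordinates R X + t. Camera axes: x right, y down, z forward; pixel columns grow to the right and rows downward; lengths in m; the calibration is good to about 2 mm. A picture is of the moment at which its call begins. camera_model takes no time and is no camera call.
A pose or a line that the arm cannot do raises ctrl.IKError and nothing moves.
- sign_off(): hands the job in; it is judged then, once.
The state is a dict: "time": time; "joint_pos": joint angles; "qvel": joint speeds; "effort": joint torques, N m; "ee_pos": TCP position; "tool_rot": TCP orientation; "wrist_force": force on the tool from outside, world axes, zero at the start; "wrist_torque": the same for the moment, N m; "width": finger opening in m; "finger_force": force on a finger pad.
Only numpy, scipy, OpenCV 4.12 (cv2) and the standard library are available. Lean on these libraries where they do the work, as an engineer would, in place of code of your own. Each camera call takes 0.05 s, during which the arm holds its last target. There are 200 camera calls.

## Task

Pack the spares case: put every brass connector on the bench into the round pot inside the case, then set the orange cover on the pot so that it sits seated and level, and lay every aluminium cylinder flat on the floor of the case's bay beside the pot, none on top of another. Then swing the upper half of the case over and press it fully shut, rim on rim with the lower half. Leave the other tools and parts on the bench where they are.

Things in the scene. Friction and masses are not known exactly. Their poses are not given: they have to be found in the camera images.
- case: Lower half of the blue clamshell case, fixed to the bench: an open shell 308 mm (its x) by 178 mm (its y), 45 mm high, walls and floor 4 mm thick. Origin at the centre of its underside on the bench, z up. The hinge of the upper half runs along x at y = -89 mm, z = 45 mm. Inside stand a round steel pot (at x = +94 mm), flanked by solid ledges 42 mm high, and, on the -x side, the grey-lined bay.
- pot_rim (a point): Centre of the mouth of the round steel pot that is built into the case, level with its rim, 72 mm above the bench. The pot has outer radius 48 mm, inner radius 44 mm and is 65 mm deep inside. Axes as those of the case.
- bay (a point): Centre of the floor of the bay for cylinders in the lower half of the case, on the 4 mm floor: clear floor 196 mm along the case's x (up to the pot) by 170 mm along its y, wall tops 41 mm above it. Room for three cylinders side by side at x = -57, 0 and +57 mm, each lying along y. Axes as those of the case.
- lid_hinge (a point): Middle of the hinge line of the upper half, on the case's long side at y = -89 mm, 45 mm above the bench; the hinge axis is the case's x.
- lid (a joint): Angle of the upper half in rad: 0 is closed, rim on rim; it grows as the free edge lifts and swings over the hinge to the case's -y side, at most 2.0. The hinge is stiff (0.6 N m friction): the upper half (0.45 kg) stays at any angle and must be pushed all the way shut. It starts standing open at 1.6 to 1.95.
- lid_top (a point): Point on the outer face of the upper half, mid length, 150 mm from the hinge line. The upper half is a blue shell 308 x 178 mm, 68 mm deep from rim (hinge level) to outer face (level and 113 mm above the bench when shut); a black tab 70 x 18 x 8 mm sticks out of its free edge at the rim. Axes of the upper half: x along the hinge, y to the free edge, z out of the outer face.
- cover: Loose orange disc cover for the pot: disc of radius 50 mm, 5 mm thick, below it a plug of radius 40 mm, 6 mm thick, on top a black round knob of 22 mm diameter, 24 mm tall. 0.15 kg. Origin at the centre of the plug's underside, z up through the knob: disc underside at 6 mm, disc top at 11 mm, knob top at 35 mm. When seated on the pot the disc rests on the rim and the origin is 6 mm below the rim.
- cylinder1: Compact pneumatic cylinder lying on the bench (may be absent): square bright aluminium body 72 long x 32 x 32 mm with a dark groove along each side, and at one end a steel rod of 12 mm diameter that sticks out 24 mm with a dark 20 mm nut on it. 0.22 kg or so. Origin at the centre of the square body (16 mm above its underside); x runs along it towards the rod, z up.
- cylinder2: Compact pneumatic cylinder lying on the bench (may be absent): square bright aluminium body 72 long x 32 x 32 mm with a dark groove along each side, and at one end a steel rod of 12 mm diameter that sticks out 24 mm with a dark 20 mm nut on it. 0.22 kg or so. Origin at the centre of the square body (16 mm above its underside); x runs along it towards the rod, z up.
- cylinder3: Compact pneumatic cylinder lying on the bench (may be absent): square bright aluminium body 72 long x 32 x 32 mm with a dark groove along each side, and at one end a steel rod of 12 mm diameter that sticks out 24 mm with a dark 20 mm nut on it. 0.22 kg or so. Origin at the centre of the square body (16 mm above its underside); x runs along it towards the rod, z up.
- fitting1: Brass connector lying on the bench: block 36 x 24 x 24 mm with a round stub of 18 mm diameter, 12 mm long, at each end, 60 mm long in all. About 0.12 kg. Origin at the centre of the block (12 mm above its underside); x runs along it, z up.
- fitting2: Brass connector lying on the bench: block 36 x 24 x 24 mm with a round stub of 18 mm diameter, 12 mm long, at each end, 60 mm long in all. About 0.12 kg. Origin at the centre of the block (12 mm above its underside); x runs along it, z up.
- seal: Bystander: black rubber ring lying flat, 68 mm across, hole 44 mm, 16 mm high; origin at the centre of its underside.
- grease: Bystander: closed yellow tin with a white cap standing upright, 56 mm across, 55 mm high; origin at the centre of its underside.
- hammer: Bystander: hammer lying on the left of the bench, 270 mm long; origin under its middle, x along it to the head.
- driver: Bystander: screwdriver lying at the far left, 160 mm long; origin under its middle, x along it to the tip.
- blowgun: Bystander: red air gun lying on the right, body 130 mm long with a 90 mm handle and a 90 mm steel nozzle, 30 mm high; origin under the middle of its body, x to the nozzle.
There are look-alikes about, which are no part of the job. Leave any pink, red or turquoise look-alike of the fitting2 alone.

How it is judged:
By the outcome, as a careful person would: the job done as asked, in the order asked, and still so for the second after the job is handed in, with the robot touching nothing.
Of cylinder1, cylinder2, cylinder3 only 2 to 3 are there at a start; the rules pass over those that are not, and their reading is None.
At some moment in a run one of cylinder1, cylinder2, cylinder3, fitting1, fitting2, cover may be knocked a few centimetres aside while the robot is not near it.
Once in a run the grip may slacken for a moment while it holds something.
It also fails if it takes over 210 s, if anything falls off the work surface, if the arm or the gripper's body presses on something with over 40 N, if the wrist force passes 120 N, or if a joint passes its speed limit or range.

## Working session

There is one attempt and no reset: what is moved stays moved. The work goes in short steps, each a Python script; the robot and the scene stay as the last script left them, time stands still between calls to the robot, and variables do not carry over. Pictures are saved under pics/ and viewed, at most 14 in all, crops included, and the job is handed in when it is done.

```bash
ls; mkdir -p pics; cat > h.py <<'E'
import numpy as np, cv2
from cell import ctrl, fingers, cams, sign_off
def snap(n,tag=None):
    im,d=cams.snapshot(n); 
    np.savez('last_%s.npz'%n,im=im,d=d)
    if tag: cv2.imwrite('pics/%s.png'%tag,cv2.resize(im[:,:,::-1],None,fx=1.5,fy=1.5,interpolation=cv2.INTER_CUBIC))
    return im,d
def cloud(n,d):
    m=cams.camera_model(n);K=np.array(m['camera_matrix']);R=np.array(m['R']);t=np.array(m['t'])
    v,u=np.mgrid[:d.shape[0],:d.shape[1]]
    p=np.stack([(u-K[0,2])/K[0,0]*d,(v-K[1,2])/K[1,1]*d,d],-1)
    P=(p-t)@R
    P[d==0]=np.nan
    return P
E
python3 - <<'E'
from h import *
for n in('top','side'):
    im,d=snap(n,n+'0'); m=cams.camera_model(n); print(n,m); P=cloud(n,d); print(np.nanmin(P.reshape(-1,3),0),np.nanmax(P.reshape(-1,3),0))
print(ctrl.get_obs())
E
```

```text
pics
top {'camera_matrix': array([[418.18661328,   0.        , 255.8417464 ],
       [  0.        , 418.18661328, 191.3933362 ],
       [  0.        ,   0.        ,   1.        ]]), 'R': array([[ 0.06067795, -0.99815455,  0.00238265],
       [-0.97578407, -0.05982027, -0.21039721],
       [ 0.21015147,  0.01044152, -0.97761308]]), 't': array([-0.00754054,  0.52782719,  1.57522728])}
[-0.35911294 -1.53743768 -0.78300027] [1.79772791 1.75494398 0.82766151]
side {'camera_matrix': array([[383.22634957,   0.        , 250.62038679],
       [  0.        , 383.22634957, 191.11891381],
       [  0.        ,   0.        ,   1.        ]]), 'R': array([[-0.99529993, -0.09681074, -0.00239456],
       [-0.0665606 ,  0.70184375, -0.70921438],
       [ 0.07034018, -0.70572164, -0.70498881]]), 't': array([0.52134466, 0.07391259, 1.29571769])}
[-1.05140622 -2.48865183 -0.77845629] [1.79305239 0.65742308 0.76933643]
{'time': 0.1, 'joint_pos': array([-1.15298041,  0.46832312, -0.01159462,  1.6035397 ,  0.00600323,
        1.07138267, -0.05628662]), 'qvel': array([ 3.17470883e-04, -2.53372417e-03,  4.31483794e-05, -2.89991281e-03,
        1.59576281e-03,  1.24744176e-03,  3.66554933e-04]), 'effort': array([ 1.73032277e-03, -5.33519340e+01,  2.19479890e-02, -2.51964962e+01,
        1.14705786e-02,  4.34897272e-03, -2.40188217e-05]), 'ee_pos': array([0.28886164, 0.58166566, 0.19650817]), 'tool_rot': array([-1.24567138e-04,  2.28402294e-01,  9.73566504e-01, -7.99644838e-04]), 'wrist_force': array([-0.08968047, -0.30152763,  0.72273866]), 'wrist_torque': array([ 0.03778764,  0.00828994, -0.0071325 ]), 'finger_force': 0.0, 'width': 0.08518694095087104}
```

View pics/top0.png

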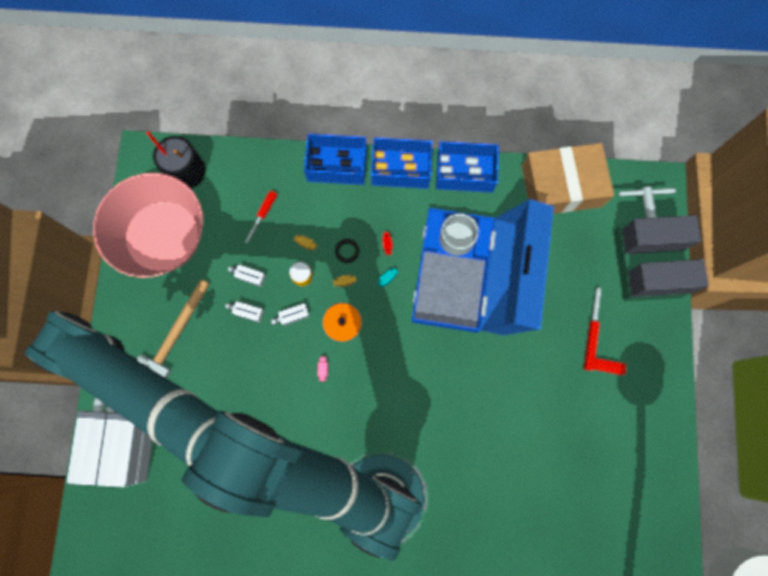

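View pics/side0.png

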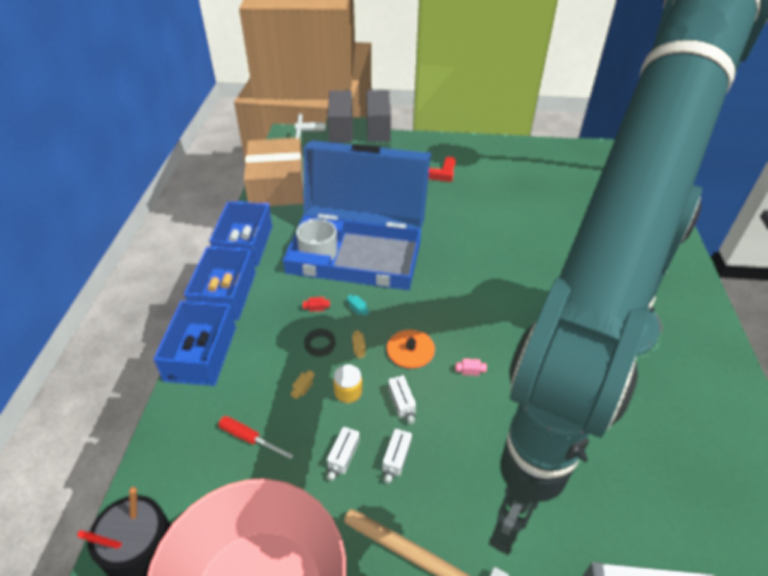

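```bash
cat > meas.py <<'E'
from h import *
def seg(n='top',zmin=.006,tag=None,roi=(0.35,0.95,-0.02,0.5),show=True):
    im,d=snap(n,tag); P=cloud(n,d)
    x,y,z=P[...,0],P[...,1],P[...,2]
    m=(z>zmin)&(z<.12)&(x>roi[0])&(x<roi[1])&(y>roi[2])&(y<roi[3])
    c,l,s,ce=cv2.connectedComponentsWithStats(m.astype(np.uint8),connectivity=8)
    out=[]
    hsv=cv2.cvtColor(im,cv2.COLOR_RGB2HSV)
    for i in range(1,c):
        if s[i,4]<25: continue
        q=P[l==i]; r=cv2.minAreaRect((q[:,:2]*1000).astype(np.float32)); 
        xy=q[:,:2]-q[:,:2].mean(0); w,V=np.linalg.eigh(xy.T@xy)
        print(i,s[i,4],'px',np.round(ce[i]).astype(int),'mean',q.mean(0).round(3),'rect',np.round(r[0]),np.round(r[1]),round(r[2],1),'pca',round(np.degrees(np.arctan2(V[1,1],V[0,1])),1),'zmax',np.percentile(q[:,2],95).round(3),'hsv',np.median(hsv[l==i],0))
    return im,d,P
if __name__=='__main__':
    im,d,P=seg()
    print(np.nanmedian(P[150:220,250:270,2]))
    x,y,z=P[...,0],P[...,1],P[...,2]
    hsv=cv2.cvtColor(im,cv2.COLOR_RGB2HSV)
    print(seg('side') and '')
    # 4x crop of case
    c=im[125:230,265:375,::-1]; cv2.imwrite('pics/case.png',cv2.resize(c,None,fx=5.5,fy=5.5,interpolation=cv2.INTER_CUBIC))
    c=im[140:260,140:270,::-1]; cv2.imwrite('pics/parts.png',cv2.resize(c,None,fx=4.8,fy=4.8,interpolation=cv2.INTER_CUBIC))
E
python3 meas.py
```

```text
1 1033 px [223 105] mean [0.885 0.184 0.038] rect [882. 187.] [174. 124.] 89.7 pca 87.1 zmax 0.076 hsv [108. 229. 156.]
9 611 px [259 108] mean [0.885 0.034 0.038] rect [881.  34.] [108. 114.] 89.7 pca 176.6 zmax 0.077 hsv [108. 223. 158.]
116 159 px [175 140] mean [0.731 0.368 0.02 ] rect [714. 376.] [ 34. 163.] 70.5 pca 156.9 zmax 0.029 hsv [  3. 213. 179.]
282 90 px [203 161] mean [0.647 0.247 0.021] rect [650. 245.] [60. 33.] 60.2 pca 64.2 zmax 0.03 hsv [ 23.  176.5 133.5]
288 82 px [258 162] mean [0.657 0.026 0.021] rect [662.  24.] [66. 25.] 3.5 pca -171.1 zmax 0.029 hsv [  2.  233.5 204. ]
308 141 px [231 167] mean [0.632 0.133 0.015] rect [635. 132.] [66. 70.] 76.5 pca -157.1 zmax 0.022 hsv [75. 81. 38.]
390 191 px [200 182] mean [0.552 0.246 0.048] rect [560. 243.] [64. 64.] 7.8 pca -161.2 zmax 0.061 hsv [ 92.  24. 209.]
398 193 px [165 183] mean [0.545 0.39  0.029] rect [546. 396.] [100.  36.] 79.1 pca 74.2 zmax 0.038 hsv [ 97.  22. 219.]
417 86 px [257 185] mean [0.562 0.021 0.022] rect [563.  20.] [25. 58.] 46.2 pca 136.8 zmax 0.029 hsv [ 90.  255.  177.5]
434 92 px [229 
[... 1702 characters left out ...]
ean [0.556 0.259 0.043] rect [557. 253.] [53. 54.] 46.7 pca 105.6 zmax 0.056 hsv [ 26.   32.5 208. ]
22 158 px [201 256] mean [0.648 0.252 0.019] rect [648. 248.] [61. 25.] 65.7 pca 66.3 zmax 0.025 hsv [ 21. 136. 144.]
23 346 px [268 266] mean [0.447 0.273 0.027] rect [445. 273.] [33. 96.] 21.9 pca 114.1 zmax 0.034 hsv [ 90.    8.  224.5]
24 302 px [163 289] mean [0.734 0.372 0.019] rect [714. 379.] [ 25. 158.] 67.9 pca 159.1 zmax 0.026 hsv [  2.  194.  206.5]
25 419 px [228 302] mean [0.548 0.398 0.027] rect [550. 399.] [98. 32.] 73.9 pca 72.8 zmax 0.033 hsv [ 90.   7. 228.]
26 405 px [264 303] mean [0.451 0.393 0.027] rect [452. 394.] [98. 32.] 76.2 pca 75.9 zmax 0.033 hsv [ 90.   7. 230.]
```

View pics/case.png

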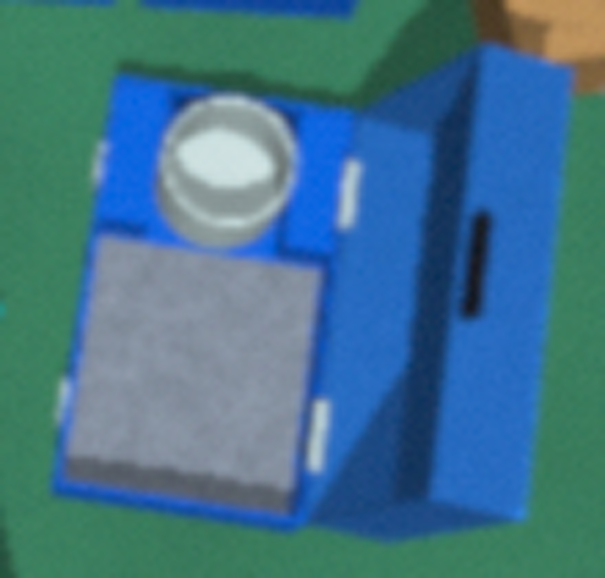

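View pics/parts.png

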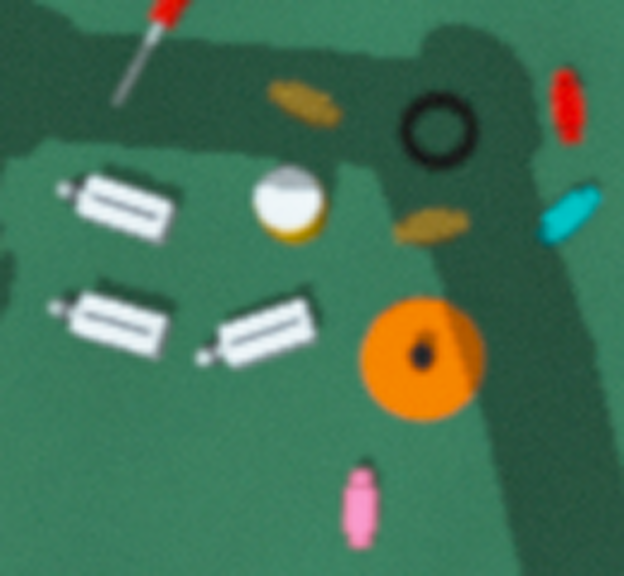

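```bash
python3 - <<'E'
from h import *
from scipy.optimize import least_squares
for n in('top','side'):
    f=np.load('last_%s.npz'%n); im,d=f['im'],f['d']; P=cloud(n,d); hsv=cv2.cvtColor(im,cv2.COLOR_RGB2HSV)
    x,y,z=P[...,0],P[...,1],P[...,2]; H,S,V=[hsv[...,i] for i in range(3)]
    roi=(x>.35)&(x<.85)&(y<-.02)&(y>-.5)
    blue=roi&(H>100)&(H<125)&(S>120)
    rim=blue&(z>.03)&(z<.06)
    c,l,s,ce=cv2.connectedComponentsWithStats(rim.astype(np.uint8))
    q=P[rim]; r=cv2.minAreaRect((q[:,:2]*1000).astype(np.float32)); print(n,'rim',len(q),r,np.median(q[:,2]), np.percentile(q[:,:2],[1,99],axis=0))
    g=roi&(S<70)&(V<200)&(z>-.01)&(z<.02); q=P[g]; r=cv2.minAreaRect((q[:,:2]*1000).astype(np.float32)); print('bay',len(q),r,np.median(q[:,2]),np.percentile(q[:,:2],[1,50,99],axis=0))
    p=roi&(z>.063)&(z<.083)&(S<90); q=P[p]; print('pot',len(q),q.mean(0))
    f=lambda a:np.hypot(q[:,0]-a[0],q[:,1]-a[1])-.046
    o=least_squares(f,[q[:,0].mean(),q[:,1].mean()],loss='soft_l1',f_scale=.003); print('potc',o.x,np.sqrt(np.mean(o.fun**2)))
    L=(blue|(roi&(V<70)))&(z>.12); q=P[L]; print('lid',len(q),np.percentile(q,[1,50,99],axis=0))
    T=roi&(V<60)&(z>.15); q=P[T]; print('tab',len(q),q.mean(0) if len(q) else 0, np.percentile(q,[2,98],axis=0) if len(q) else 0)
E
```

```text
top rim 2070 ((643.6232299804688, -175.23861694335938), (339.71441650390625, 414.0818786621094), 84.30829620361328) 0.04228809659708982 [[ 0.43441815 -0.32217303]
 [ 0.8299709  -0.05114911]]
bay 1868 ((662.7434692382812, -236.1385498046875), (232.906982421875, 515.86474609375), 51.03843307495117) 0.005309893007610526 [[ 0.45656876 -0.37996844]
 [ 0.55281266 -0.15447753]
 [ 0.77701876 -0.07172295]]
pot 119 [ 0.70388587 -0.21513503  0.07128094]
potc [ 0.6865591  -0.16429153] 0.10943365499299736
lid 1606 [[ 0.42261394 -0.36993348  0.12838216]
 [ 0.56733324 -0.32516093  0.20354797]
 [ 0.73082316 -0.27203336  0.23063583]]
tab 28 [ 0.57494502 -0.3069461   0.22954449] [[ 0.54881171 -0.31075197  0.2243021 ]
 [ 0.6041512  -0.30308584  0.23504167]]
side rim 1877 ((638.36767578125, -178.12673950195312), (422.0077819824219, 312.7225036621094), 0.31831327080726624) 0.04120107003050218 [[ 0.43660306 -0.32609784]
 [ 0.83770614 -0.04529135]]
bay 1132 ((680.4218139648438, -229.8770751953125), (276.1658935546875, 500.1614990234375), 51.33537292480469) 0.003607190557206556 [[ 0.45416144 -0.38731273]
 [ 0.55150984 -0.17294709]
 [ 0.81537415 -0.05419081]]
pot 146 [ 0.6968436  -0.18851212  0.06861276]
potc [ 0.68820771 -0.16197382] 0.07436695947200964
lid 1696 [[ 0.42723338 -0.36613232  0.1206774 ]
 [ 0.57898701 -0.33853403  0.15854045]
 [ 0.73198833 -0.26957555  0.22558651]]
tab 40 [ 0.57836236 -0.30582452  0.22315263] [[ 0.55134049 -0.31031449  0.21787232]
 [ 0.60682439 -0.29843085  0.23040805]]
```

```bash
cat >> h.py <<'E'
def ray(n,u,v,z):
    m=cams.camera_model(n);K=np.array(m['camera_matrix']);R=np.array(m['R']);t=np.array(m['t'])
    dd=R.T@np.linalg.solve(K,[u,v,1]);C=-R.T@t
    return C+dd*(z-C[2])/dd[2]
E
python3 - <<'E'
from h import *
from scipy.optimize import least_squares
a=lambda u,v,z:ray('top',265+u/5.5-.4,125+v/5.5-.4,z)
for p in[(118,75,.045),(55,490,.045),(303,525,.045),(355,105,.045),(98,235,.004),(322,268,.004)]: print(p,a(*p).round(4))
s=lambda u,v,z:ray('side',u/1.5,v/1.5,z)
for p in [(285,272,.0),(411,286,.0),(288,262,.045),(412,276,.045)]:print('side',p,s(*p).round(4))
# robust fits
for n in('top','side'):
    f=np.load('last_%s.npz'%n); im,d=f['im'],f['d']; P=cloud(n,d); hsv=cv2.cvtColor(im,cv2.COLOR_RGB2HSV)
    x,y,z=P[...,0],P[...,1],P[...,2]; H,S,V=[hsv[...,i] for i in range(3)]
    near=np.hypot(x-.687,y+.163)<.06
    q=P[near&(z>.06)&(z<.085)&(S<100)]
    o=least_squares(lambda a:np.hypot(q[:,0]-a[0],q[:,1]-a[1])-.046,[.687,-.163],loss='soft_l1',f_scale=.002);print(n,'pot',o.x,len(q),np.abs(o.fun).mean())
    # bay grey: largest comp
    g=(x>.4)&(x<.72)&(y<-.05)&(y>-.3)&(S<80)&(z>-.01)&(z<.03)
    c,l,st,ce=cv2.connectedComponentsWithStats(g.astype(np.uint8)); i=1+np.argmax(st[1:,4]); q=P[l==i]
    print('bay',cv2.minAreaRect((q[:,:2]*1000).astype(np.float32)),len(q))
    rim=(x>.4)&(x<.8)&(y<-.03)&(y>-.27)&(H>100)&(H<125)&(S>120)&(z>.03)&(z<.055)&~near
    q=P[rim]
    # lid edge
    L=(x>.40)&(x<.75)&(y<-.25)&(y>-.4)&(z>.2)
    q=P[L];A=np.c_[q[:,0],np.ones(len(q))];
    T=(x>.53)&(x<.63)&(y<-.25)&(V<70)&(z>.15); q=P[T]; print('tab',q.mean(0))
E
```

```text
(118, 75, 0.045) [ 0.7564 -0.0837  0.045 ]
(55, 490, 0.045) [ 0.4457 -0.0533  0.045 ]
(303, 525, 0.045) [ 0.4315 -0.2289  0.045 ]
(355, 105, 0.045) [ 0.744  -0.2581  0.045 ]
(98, 235, 0.004) [ 0.6454 -0.0769  0.004 ]
(322, 268, 0.004) [ 0.6303 -0.2435  0.004 ]
side (285, 272, 0.0) [ 0.756  -0.0849  0.    ]
side (411, 286, 0.0) [ 0.446  -0.0653 -0.    ]
side (288, 262, 0.045) [ 0.741  -0.0732  0.045 ]
side (412, 276, 0.045) [ 0.4448 -0.0529  0.045 ]
top pot [ 0.68598717 -0.16240252] 107 0.001232414248590947
bay ((545.4801635742188, -151.607666015625), (160.77194213867188, 180.31715393066406), 84.43000030517578) 1719
tab [ 0.57718035 -0.31550677  0.22745209]
side pot [ 0.68783919 -0.16108445] 154 0.0016669335182859404
bay ((543.7348022460938, -171.5984344482422), (125.13494873046875, 183.3926544189453), 85.19206237792969) 1013
tab [ 0.57791959 -0.3062051   0.22335303]
```

```bash
cat >> h.py <<'E'
from scipy.spatial.transform import Rotation as Ro
YAW=np.radians(-5.3); CC=np.array([.594,-.155]); cx=np.array([np.cos(YAW),np.sin(YAW)]); cy=np.array([-cx[1],cx[0]])
POT=np.array([.687,-.1628])
def case(x,y,z): return np.r_[CC+x*cx+y*cy,z]
def q_of(psi,tilt=0):
    y=np.array([np.cos(psi),np.sin(psi),0]);z=np.array([0,0,-1.]);x=np.cross(y,z)
    return Ro.from_matrix(np.c_[x,y,z]).as_quat()[[3,0,1,2]]
def best(p,psi):
    now=ctrl.get_obs()['joint_pos']; c=[]
    for s in(psi,psi+np.pi):
        j=ctrl.inverse_kinematics(p,q_of(s))
        if j is not None: c.append((abs(np.asarray(j)[6])+.3*np.abs(np.asarray(j)-now).sum(),s))
    if not c: raise RuntimeError('no ik %s'%p)
    return q_of(min(c)[1])
def find(kind,cam=('top','side')):
    """list of (x,y,axis angle) by camera; cover: centre; cylinder: body centre, angle to rod"""
    res={}
    for n in cam:
        im,d=snap(n);P=cloud(n,d);hsv=cv2.cvtColor(im,cv2.COLOR_RGB2HSV).astype(int)
        x,y,z=P[...,0],P[...,1],P[...,2];H,S,V=[hsv[...,i] for i in range(3)]
        roi=(x>.33)&(x<.8)&(y>-.03)&(y<.5)&(z<.045)&(z>.005)
        m={'fit':(H>17)&(H<28)&(S>90)&(V<200)&(z<.035),'cover':(H>8)&(H<20)&(S>150)&(V>110),'cyl':(S<60)&(V>100)}[kind]&roi
        m=cv2.morphologyEx(m.astype(np.uint8),cv2.MORPH_CLOSE,np.ones((3,3),np.uint8))&roi
        c,l,s,ce=cv2.connectedComponentsWithStats(m.astype(np.uint8)); out=[]
        for i in range(1,c):
            if s[i,4]<{'fit':40,'cover':200,'cyl':120}[kind]: continue
            q=P[l==i][:,:2]; r=cv2.minAreaRect((q*1000).astype(np.float32)); w=sorted(r[1])
            if kind=='fit' and not(w[1]<80 and w[1]>45): continue
            if kind=='cyl' and not(w[1]<115 and w[1]>75 and w[0]<50): continue
            b=cv2.boxPoints(r); e=b[1]-b[0] if np.linalg.norm(b[1]-b[0])>np.linalg.norm(b[2]-b[1]) else b[2]-b[1]
            a=np.arctan2(e[1],e[0]); u=np.array([np.cos(a),np.sin(a)]); ctr=np.array(r[0])/1000
            if kind=='cyl':
                if (np.median(q,0)-ctr)@u>0: u=-u   # mass lies on the body side
                ctr=ctr-.012*u; a=np.arctan2(u[1],u[0])
            out.append((ctr[0],ctr[1],a,s[i,4]))
        res[n]=out
    for n in res: print(kind,n,[tuple(np.round(o,3)) for o in res[n]])
    return res
def st(): 
    o=ctrl.get_obs(); return 't %.1f w %.4f f %.1f wf %s z %.4f'%(o['time'],o['width'],o['finger_force'],np.round(o['wrist_force'],1),o['ee_pos'][2])
def pick(xy,psi,z,lift=.2,strength=60):
    p=np.r_[xy,lift]; q=best(np.r_[xy,z],psi)
    fingers.gripper_open(); ctrl.move_ptp(p,q); ctrl.servo_line(np.r_[xy,z+.03],vel=.3); ctrl.servo_line(np.r_[xy,z],vel=.08)
    fingers.close(strength); print('closed',st()); ctrl.servo_line(p,vel=.25); print('lifted',st())
def go(p,psi): ctrl.move_ptp(p,best(p,psi))
E
python3 - <<'E'
from h import *
find('cover');find('cyl')
r=find('fit')
a=np.array([[o for o in r[n] if o[0]>.6 and o[1]>.2][0][:3] for n in r]); 
xy=a[:,:2].mean(0); ang=a[1,2]; print(xy,ang)
pick(xy,ang+np.pi/2,.004)
p=np.r_[POT-.015*cx,.20]
go(p,YAW); p[2]=.079; ctrl.servo_line(p,vel=.2); print(st())
E
```

```text
cover top [(np.float64(0.437), np.float64(0.132), np.float64(1.183), np.float64(462.0))]
cover side [(np.float64(0.439), np.float64(0.132), np.float64(-1.543), np.float64(561.0))]
cyl top [(np.float64(0.545), np.float64(0.386), np.float64(1.303), np.float64(186.0)), (np.float64(0.45), np.float64(0.381), np.float64(1.331), np.float64(187.0)), (np.float64(0.448), np.float64(0.26), np.float64(1.969), np.float64(193.0))]
cyl side [(np.float64(0.44), np.float64(0.284), np.float64(-1.163), np.float64(340.0)), (np.float64(0.546), np.float64(0.387), np.float64(1.281), np.float64(420.0)), (np.float64(0.454), np.float64(0.405), np.float64(-1.81), np.float64(408.0))]
fit top [(np.float64(0.647), np.float64(0.247), np.float64(1.206), np.float64(79.0)), (np.float64(0.547), np.float64(0.131), np.float64(-1.43), np.float64(74.0))]
fit side [(np.float64(0.55), np.float64(0.134), np.float64(-1.294), np.float64(114.0)), (np.float64(0.65), np.float64(0.249), np.float64(1.224), np.float64(156.0)), (np.float64(0.554), np.float64(0.268), np.float64(0.185), np.float64(82.0))]
[0.64864401 0.24810419] 1.2239696979522705
closed t 4.5 w 0.0001 f 0.0 wf [-0.6 -0.4  0.7] z 0.0040
lifted t 5.4 w 0.0002 f 0.0 wf [-0.5 -0.8 -0.6] z 0.1984
t 7.7 w 0.0001 f 0.0 wf [ 0.2 -0.7  0.4] z 0.0801
```

```bash
python3 - <<'E'
from h import *
ctrl.servo_line(np.r_[POT-.015*cx,.2],vel=.3)
fingers.gripper_open()
find('fit'); im,d=snap('side','s1')
E
```

```text
fit top [(np.float64(0.649), np.float64(0.246), np.float64(1.157), np.float64(50.0)), (np.float64(0.547), np.float64(0.132), np.float64(-1.24), np.float64(48.0))]
fit side [(np.float64(0.55), np.float64(0.135), np.float64(-1.273), np.float64(51.0)), (np.float64(0.65), np.float64(0.252), np.float64(1.171), np.float64(55.0)), (np.float64(0.554), np.float64(0.268), np.float64(0.168), np.float64(89.0))]
```

View pics/s1.png

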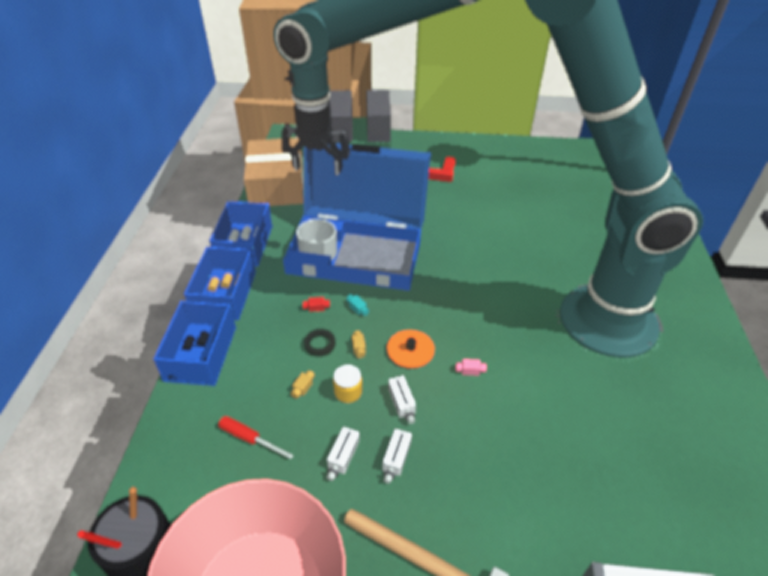

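```bash
python3 - <<'E'
from h import *
def proj(n,X):
    m=cams.camera_model(n);c=np.array(m['R'])@X+m['t'];k=np.array(m['camera_matrix'])@c;return k[:2]/k[2]
o=ctrl.get_obs();print(o['ee_pos'],proj('side',o['ee_pos'])*1.5)
xy=np.array([.6490,.2485]);psi=1.19+np.pi/2;z=.004
q=best(np.r_[xy,z],psi);print(q)
ctrl.move_ptp(np.r_[xy,.2],q);ctrl.servo_line(np.r_[xy,z+.05],vel=.3);o=ctrl.get_obs();print(o['ee_pos'],o['tool_rot'],proj('side',o['ee_pos'])*1.5,o['width'])
im,_=snap('side'); c=im[180:320,130:320,::-1]; cv2.imwrite('pics/s2.png',cv2.resize(c,None,fx=4,fy=4,interpolation=cv2.INTER_CUBIC))
E
```

```text
[ 0.67205063 -0.16143885  0.20003313] [318.09396455 187.95625276]
[0.         0.8281485  0.56050875 0.        ]
[0.65048308 0.24767689 0.05521596] [4.99465807e-04 8.28527775e-01 5.59947156e-01 8.11658582e-04] [299.37515428 370.92826386] 0.08561391575157892
```

View pics/s2.png

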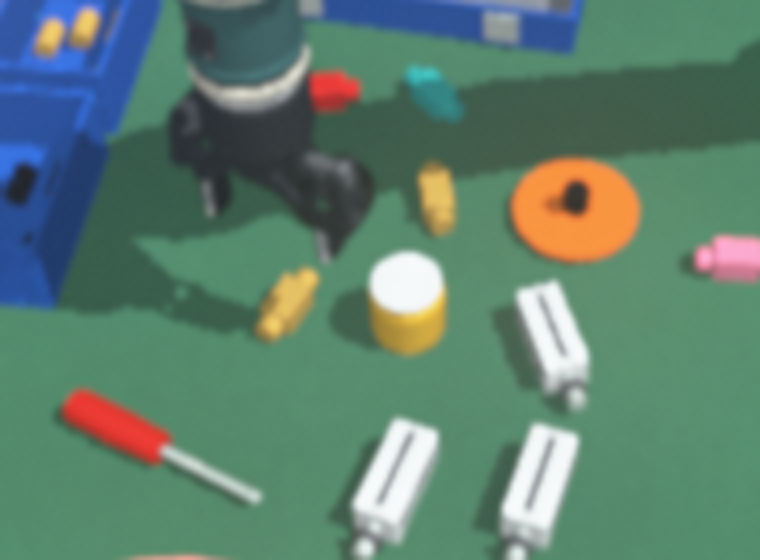

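```bash
python3 - <<'E'
from h import *
xy=np.array([.6490,.2485]);z=.004
ctrl.servo_line(np.r_[xy,z],vel=.1);ctrl.pause(.3);print(ctrl.get_obs()['ee_pos'],st())
im,_=snap('side'); a=im[200:290,160:250,::-1]
fingers.close(60);print(st());im,_=snap('side'); b=im[200:290,160:250,::-1]
cv2.imwrite('pics/s3.png',cv2.resize(np.hstack([a,b]),None,fx=4.4,fy=4.4,interpolation=cv2.INTER_CUBIC))
E
```

```text
[0.64938379 0.24863899 0.00460862] t 12.3 w 0.0854 f 0.0 wf [ 0.9  0.7 -0.4] z 0.0046
t 13.2 w -0.0002 f 0.0 wf [-0.5  0.  -0.2] z 0.0040
```

View pics/s3.png

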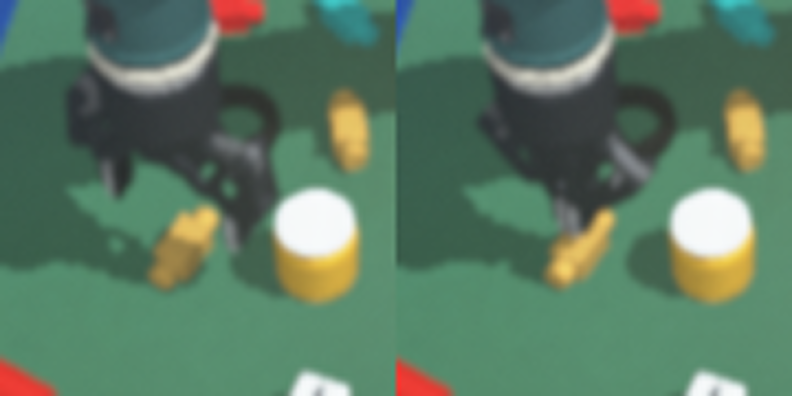

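```bash
python3 - <<'E'
from h import *
def proj(n,X):
    m=cams.camera_model(n);c=np.array(m['R'])@X+m['t'];k=np.array(m['camera_matrix'])@c;return k[:2]/k[2]
e=ctrl.get_obs()['ee_pos'];print(e,proj('side',e),proj('top',e))
for n in('side','top'):
    im,d=snap(n);P=cloud(n,d)
    V=im.max(-1); near=(np.hypot(P[...,0]-.64,P[...,1]-.24)<.06)&(P[...,2]>.012)&(P[...,2]<.11)&(V<110)
    q=P[near]; i=np.argsort(q[:,2])[:12]; print(n,len(q)); print(np.c_[q,np.argwhere(near)][i].round(3))
print(ray('side',200.7,252.3,.004),ray('side',200.7,252.3,.03))
E
```

```text
[0.64898235 0.24849895 0.00396794] [201.64488651 257.77152379] [202.98121452 161.77389395]
side 161
[[6.45e-01 2.58e-01 5.10e-02 2.51e+02 2.01e+02]
 [6.41e-01 2.60e-01 5.50e-02 2.51e+02 2.02e+02]
 [6.38e-01 2.61e-01 5.70e-02 2.51e+02 2.03e+02]
 [6.41e-01 2.58e-01 5.70e-02 2.50e+02 2.02e+02]
 [6.38e-01 2.59e-01 5.80e-02 2.50e+02 2.03e+02]
 [6.44e-01 2.59e-01 5.80e-02 2.50e+02 2.01e+02]
 [6.36e-01 2.55e-01 5.90e-02 2.49e+02 2.04e+02]
 [6.38e-01 2.56e-01 5.90e-02 2.49e+02 2.03e+02]
 [6.36e-01 2.52e-01 5.90e-02 2.48e+02 2.04e+02]
 [6.63e-01 2.50e-01 6.30e-02 2.46e+02 1.95e+02]
 [6.43e-01 2.59e-01 6.30e-02 2.49e+02 2.01e+02]
 [6.40e-01 2.60e-01 6.50e-02 2.49e+02 2.02e+02]]
top 15
[[6.56e-01 2.39e-01 5.10e-02 1.57e+02 2.04e+02]
 [6.38e-01 2.46e-01 5.20e-02 1.61e+02 2.02e+02]
 [6.46e-01 2.38e-01 5.40e-02 1.59e+02 2.04e+02]
 [6.33e-01 2.49e-01 5.50e-02 1.62e+02 2.01e+02]
 [6.50e-01 2.38e-01 5.70e-02 1.58e+02 2.04e+02]
 [6.39e-01 2.40e-01 6.50e-02 1.60e+02 2.03e+02]
 [6.43e-01 2.40e-01 6.50e-02 1.59e+02 2.03e+02]
 [6.34e-01 2.47e-01 6.70e-02 1.61e+02 2.01e+02]
 [6.45e-01 2.40e-01 7.40e-02 1.58e+02 2.03e+02]
 [6.34e-01 2.42e-01 8.10e-02 1.60e+02 2.02e+02]
 [6.28e-01 2.48e-01 8.60e-02 1.61e+02 2.00e+02]
 [6.31e-01 2.48e-01 9.00e-02 1.60e+02 2.00e+02]]
[0.65566343 0.22877084 0.004     ] [0.64964376 0.24724207 0.03      ]
```

```bash
python3 - <<'E'
from h import *
def probe(xy,z0,zmin,step=.003,F=6):
    z=z0
    ctrl.servo_line(np.r_[xy,z],vel=.1);ctrl.pause(.2);f0=ctrl.get_obs()['wrist_force'][2]
    while z>zmin:
        z-=step;ctrl.servo_line(np.r_[xy,z],vel=.04);o=ctrl.get_obs()
        if o['wrist_force'][2]-f0>F: break
    print(z,o['ee_pos'],o['wrist_force'],f0)
e=ctrl.get_obs()['ee_pos']; ctrl.servo_line(e+[0,0,.1],vel=.3)
xy=np.array([.73,.22]);go(np.r_[xy,.1],1.19+np.pi/2)
probe(xy,.012,-.04)
ctrl.servo_line(np.r_[xy,.1],vel=.3)
E
```

```text
-0.036 [ 0.73028317  0.22006698 -0.03368584] [-5.11107334 -0.61964862 11.46218686] 0.34873622553210337
```

```bash
cat >> h.py <<'E'
OFF=np.array([0,0,-.033])
class _C: pass
def line(p,vel=.25): ctrl.servo_line(np.asarray(p)+OFF,vel=vel)
def go(p,psi): p=np.asarray(p)+OFF; ctrl.move_ptp(p,best(p,psi))
def pick(xy,psi,z,lift=.18,strength=60):
    fingers.gripper_open(); go(np.r_[xy,lift],psi); line(np.r_[xy,z+.03],.3); line(np.r_[xy,z],.08); ctrl.pause(.15)
    fingers.close(strength); print('closed',st()); line(np.r_[xy,lift]); print('lifted',st())
E
python3 - <<'E'
from h import *
r=find('fit'); s=lambda n:[o for o in r[n] if o[0]>.6 and o[1]>.2][0]
a,b=s('top'),s('side'); xy=np.array([a[0]+b[0],a[1]+b[1]])/2
pick(xy,b[2]+np.pi/2,.004)
p=np.r_[POT-.015*cx,.18]
go(p,YAW); p[2]=.079; line(p,.2); ctrl.pause(.2); print(st())
for n in('top','side'): snap(n)
i=np.load('last_side.npz')['im'][130:230,180:290];j=np.load('last_top.npz')['im'][125:225,265:375]
cv2.imwrite('pics/p1.png',cv2.resize(np.hstack([i,j])[:,:,::-1],None,fx=3.6,fy=3.6,interpolation=cv2.INTER_CUBIC))
E
```

```text
fit top [(np.float64(0.548), np.float64(0.134), np.float64(-1.493), np.float64(45.0))]
fit side [(np.float64(0.55), np.float64(0.134), np.float64(-1.276), np.float64(46.0)), (np.float64(0.651), np.float64(0.256), np.float64(1.0), np.float64(44.0)), (np.float64(0.554), np.float64(0.268), np.float64(0.202), np.float64(75.0))]Traceback (most recent call last):
  File "<stdin>", line 3, in <module>
  File "<stdin>", line 2, in <lambda>
IndexError: list index out of range
```

```bash
sed -i "s/(H>17)&(H<28)&(S>90)&(V<200)&(z<.035)/(H>17)\&(H<28)\&(S>90)\&(z<.032)\&(np.hypot(x-.556,y-.253)>.045)/" h.py
cat > fit.py <<'E'
from h import *
import sys
i=int(sys.argv[1])
r=find('fit'); s=lambda n:[o for o in r[n] if (o[0]>.6)==(i==0)]
a=s('top');b=s('side')[0]; a=a[0] if a else b
xy=np.array([a[0]+b[0],a[1]+b[1]])/2; print(xy,b[2])
if i==1: xy=xy-[.002,0]
pick(xy,b[2]+np.pi/2,.004 if i==0 else .006)
p=np.r_[POT+(-.015,.015)[i]*cx,.18]
go(p,YAW); p[2]=.079; line(p,.2); ctrl.pause(.2); print(st())
for n in('top','side'): snap(n)
k=np.load('last_side.npz')['im'][130:230,180:290];j=np.load('last_top.npz')['im'][125:225,265:375]
cv2.imwrite('pics/p%d.png'%(i+1),cv2.resize(np.hstack([k,j])[:,:,::-1],None,fx=3.6,fy=3.6,interpolation=cv2.INTER_CUBIC))
E
python3 - <<'E'
from h import *
go(np.r_[POT,.18],YAW)
E
python3 fit.py 0
```

```text
fit top [(np.float64(0.647), np.float64(0.247), np.float64(1.241), np.float64(80.0)), (np.float64(0.55), np.float64(0.132), np.float64(-1.238), np.float64(86.0))]
fit side [(np.float64(0.549), np.float64(0.135), np.float64(-1.267), np.float64(116.0)), (np.float64(0.649), np.float64(0.249), np.float64(1.204), np.float64(152.0))]
[0.6479841  0.24807679] 1.2040176
closed t 25.9 w 0.0229 f 60.0 wf [ 0.3 -0.4  3. ] z -0.0286
lifted t 26.8 w 0.0229 f 59.5 wf [-0.6 -1.4 -2.7] z 0.1451
t 29.1 w 0.0226 f 59.5 wf [-0.3 -0.8 -0.8] z 0.0479
```

View pics/p1.png

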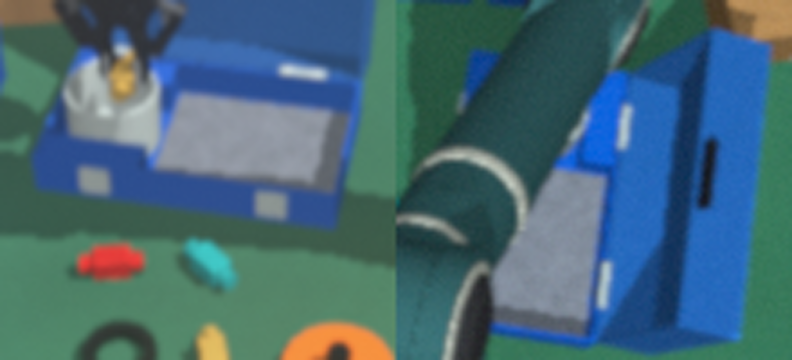

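```bash
python3 - <<'E'
from h import *
fingers.gripper_open(); ctrl.pause(.3); line(np.r_[POT,.18],.3); print(st())
E
python3 fit.py 1
python3 - <<'E'
from h import *
fingers.gripper_open(); ctrl.pause(.3); line(np.r_[POT,.18],.3)
r=find('cover'); a,b=r['top'][0],r['side'][0]
go(np.r_[.45,-.2,.25],YAW); print(st())
im,d=snap('side'); im2,d2=snap('top')
for n,D in(('side',d),('top',d2)):
    P=cloud(n,D);m=(np.hypot(P[...,0]-POT[0],P[...,1]-POT[1])<.038);z=P[...,2][m];print(n,np.nanpercentile(z,[2,25,50,75,98]).round(3))
cv2.imwrite('pics/p3.png',cv2.resize(np.hstack([im[130:230,180:290],im2[125:225,265:375]])[:,:,::-1],None,fx=3.6,fy=3.6,interpolation=cv2.INTER_CUBIC))
E
```

```text
t 30.6 w 0.0853 f 0.0 wf [-0.3 -0.  -0.7] z 0.1485
fit top [(np.float64(0.547), np.float64(0.133), np.float64(-1.325), np.float64(82.0))]
fit side [(np.float64(0.549), np.float64(0.136), np.float64(-1.304), np.float64(116.0))]
[0.54821851 0.13412337] -1.3043219
closed t 34.1 w 0.0226 f 59.5 wf [ 0.8 -0.3  3.7] z -0.0265
lifted t 35.0 w 0.0224 f 58.9 wf [-0.2  0.2 -2.1] z 0.1455
t 37.1 w 0.0227 f 58.9 wf [-0.1  0.4 -1. ] z 0.0480
cover top [(np.float64(0.442), np.float64(0.156), np.float64(-0.224), np.float64(217.0))]
cover side [(np.float64(0.439), np.float64(0.132), np.float64(-1.543), np.float64(563.0))]
t 39.7 w 0.0854 f 0.0 wf [0.3 0.5 0.5] z 0.2169
side [0.02  0.026 0.029 0.03  0.043]
top [0.001 0.015 0.028 0.031 0.037]
```

View pics/p3.png

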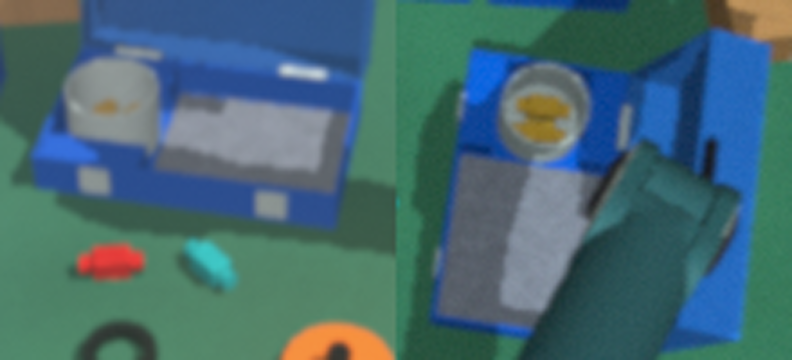

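```bash
python3 - <<'E'
from h import *
r=find('cover'); b=np.array([r[n][0] for n in r if r[n] and r[n][0][3]>400]); xy=b[:,:2].mean(0); print(xy)
pick(xy,YAW,.014,strength=80)
p=np.r_[POT,.18]; go(p,YAW); print(st())
p[2]=.092; line(p,.2); ctrl.pause(.3); print(st())
im,d=snap('side'); im2,d2=snap('top')
P=cloud('side',d);h=cv2.cvtColor(im,cv2.COLOR_RGB2HSV); m=(h[...,0]>8)&(h[...,0]<20)&(h[...,1]>150)&(np.hypot(P[...,0]-POT[0],P[...,1]-POT[1])<.08)
q=P[m]; print(len(q),np.percentile(q,[2,50,98],axis=0).round(4))
cv2.imwrite('pics/p4.png',cv2.resize(im[110:230,170:300,::-1],None,fx=5,fy=5,interpolation=cv2.INTER_CUBIC))
E
```

```text
cover top [(np.float64(0.438), np.float64(0.133), np.float64(0.517), np.float64(466.0))]
cover side [(np.float64(0.439), np.float64(0.131), np.float64(-1.545), np.float64(564.0))]
[0.43850882 0.13206776]
closed t 43.3 w 0.0189 f 78.0 wf [-1.6  0.3  6. ] z -0.0186
lifted t 44.1 w 0.0194 f 78.3 wf [-0.6 -0.9 -1.8] z 0.1460
t 45.5 w 0.0192 f 78.3 wf [-0.7  0.2 -1.5] z 0.1466
t 46.4 w 0.0190 f 78.3 wf [ 1.  -0.7 -1. ] z 0.0603
259 [[ 0.6424 -0.1991  0.0848]
 [ 0.6821 -0.1497  0.0887]
 [ 0.7311 -0.1158  0.0928]]
```

View pics/p4.png

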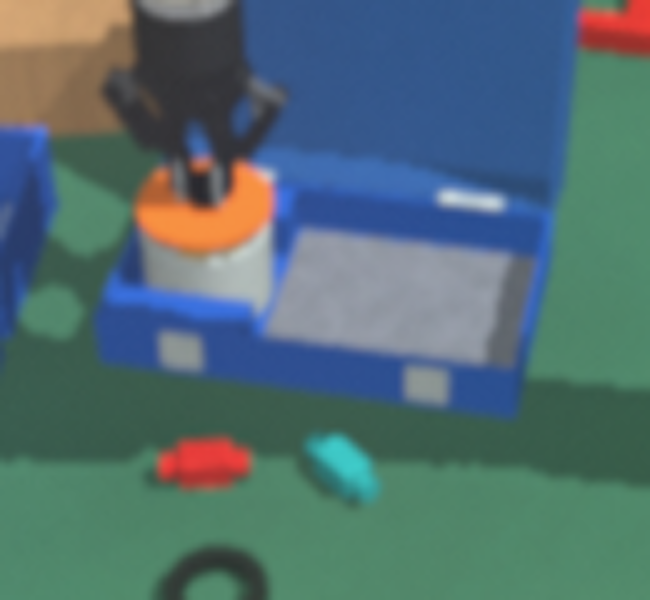

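```bash
python3 - <<'E'
from h import *
f0=ctrl.get_obs()['wrist_force'][2]
for z in np.arange(.089,.0765,-.002):
    line(np.r_[POT,z],.04); o=ctrl.get_obs(); F=o['wrist_force']-[0,0,f0]; print(round(z,3),o['ee_pos'][2].round(4)+.033,F.round(1))
    if F[2]>8: break
fingers.gripper_open(); ctrl.pause(.3); print(st())
line(np.r_[POT,.18],.3); go(np.r_[.45,-.2,.25],YAW)
im,d=snap('side');im2,d2=snap('top')
for n,D,I in(('side',d,im),('top',d2,im2)):
    P=cloud(n,D);h=cv2.cvtColor(I,cv2.COLOR_RGB2HSV); m=(h[...,0]>8)&(h[...,0]<20)&(h[...,1]>150)&(np.hypot(P[...,0]-POT[0],P[...,1]-POT[1])<.08)
    q=P[m];q=q[np.abs(q[:,2]-np.median(q[:,2]))<.012]; A=np.c_[q[:,:2]-POT,np.ones(len(q))]; c=np.linalg.lstsq(A,q[:,2],rcond=None)[0]
    e=cv2.minEnclosingCircle((q[:,:2]*1000).astype(np.float32)); print(n,len(q),c.round(4),e)
cv2.imwrite('pics/p5.png',cv2.resize(np.hstack([im[130:230,180:290],im2[125:225,265:375]])[:,:,::-1],None,fx=3.6,fy=3.6,interpolation=cv2.INTER_CUBIC))
E
```

```text
0.089 0.0886 [ 0.4 -0.4  0.2]
0.087 0.0867 [-0.6  0.2 -0.1]
0.085 0.0848 [ 1.  -0.  -0.6]
0.083 0.0828 [-1.1  0.3  0.1]
0.081 0.08080000000000001 [ 0.2  0.5 -0.1]
0.079 0.0805 [-3.   1.2  7.2]
0.077 0.0804 [-6.8  2.9 17.4]
t 49.2 w 0.0854 f 0.0 wf [0.3 0.  0. ] z 0.0440
side 275 [0.008  0.0088 0.0759] ((686.8878173828125, -163.73599243164062), 48.458065032958984)
top 419 [-0.0097 -0.0129  0.0769] ((686.9827880859375, -163.53379821777344), 50.611183166503906)
```

View pics/p5.png

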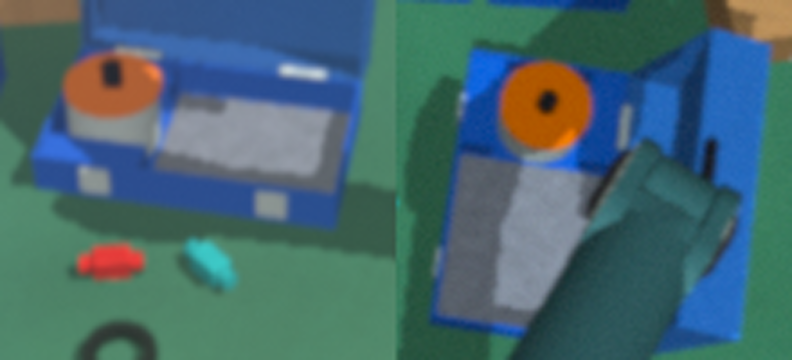

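```bash
sed -i "s/if (np.median(q,0)-ctr)@u>0: u=-u .*/if u[1]<0: u=-u   # rods lie to +y/" h.py
cat > cyl.py <<'E'
from h import *
import sys
sl=float(sys.argv[1])
r=find('cyl'); t=sorted(r['side'],key=lambda o:(o[1]))[0]   # nearest the case first
near=[o for o in r['top'] if np.hypot(o[0]-t[0],o[1]-t[1])<.03]
xy=np.array([t[:2]]+[o[:2] for o in near]).mean(0); print(xy,t[2],len(near))
pick(xy,t[2]+np.pi/2,.013,strength=90)
p=case(sl,-.018,.18); go(p,YAW); print(st())
w=ctrl.get_obs()['width']
if w<.02: sys.exit('lost')
p[2]=.038; line(p,.15); ctrl.pause(.3); print(st())
fingers.gripper_open(); ctrl.pause(.3); p[2]=.2; line(p,.3)
P=cloud('side',snap('side')[1]); m=(np.hypot(P[...,0]-p[0],P[...,1]-p[1])<.016); print('top z',np.nanpercentile(P[...,2][m],[10,50,90]).round(3))
E
python3 cyl.py -.105
```

```text
cyl top [(np.float64(0.548), np.float64(0.385), np.float64(1.254), np.float64(191.0)), (np.float64(0.451), np.float64(0.381), np.float64(1.383), np.float64(189.0)), (np.float64(0.45), np.float64(0.26), np.float64(1.931), np.float64(198.0))]
cyl side [(np.float64(0.45), np.float64(0.26), np.float64(1.956), np.float64(339.0)), (np.float64(0.546), np.float64(0.388), np.float64(1.3), np.float64(419.0)), (np.float64(0.449), np.float64(0.382), np.float64(1.346), np.float64(407.0))]
[0.44996634 0.26017448] 1.9559271 1
closed t 54.7 w 0.0300 f 90.1 wf [-0.1 -0.4  5.2] z -0.0195
lifted t 55.5 w 0.0299 f 89.2 wf [-1.3  0.2 -2.8] z 0.1458
t 57.1 w 0.0299 f 89.2 wf [ 0.7 -0.1 -2.6] z 0.1467
t 58.5 w 0.0300 f 89.2 wf [-0.2 -0.1 -3.2] z 0.0055
top z [0.034 0.279 0.308]
```

```bash
python3 cyl.py -.058 && python3 cyl.py -.013; python3 - <<'E'
from h import *
go(np.r_[.45,.15,.3],YAW)
im,d=snap('side','s6');im2,d2=snap('top')
cv2.imwrite('pics/p6.png',cv2.resize(np.hstack([im[130:230,180:290],im2[125:225,265:375]])[:,:,::-1],None,fx=3.6,fy=3.6,interpolation=cv2.INTER_CUBIC))
P=cloud('top',d2)
for s in(-.105,-.058,-.013):
    p=case(s,-.018,0); m=(np.hypot(P[...,0]-p[0],P[...,1]-p[1])<.012); print('top z',np.nanpercentile(P[...,2][m],[10,50,90]).round(3))
print(st())
E
```

```text
cyl top [(np.float64(0.549), np.float64(0.385), np.float64(1.287), np.float64(190.0)), (np.float64(0.447), np.float64(0.383), np.float64(1.339), np.float64(188.0))]
cyl side [(np.float64(0.546), np.float64(0.387), np.float64(1.297), np.float64(419.0)), (np.float64(0.449), np.float64(0.382), np.float64(1.335), np.float64(406.0))]
[0.44817654 0.38235367] 1.3345563 1
closed t 64.2 w 0.0301 f 90.1 wf [ 0.  -1.4  5.9] z -0.0194
lifted t 65.0 w 0.0299 f 89.2 wf [-0.5  0.4 -1.8] z 0.1455
t 67.0 w 0.0298 f 89.2 wf [ 0.9  0.1 -1.4] z 0.1467
t 68.4 w 0.0300 f 89.2 wf [-1.4 -1.  -2.1] z 0.0055
top z [0.034 0.28  0.306]
cyl top [(np.float64(0.548), np.float64(0.385), np.float64(1.312), np.float64(187.0))]
cyl side [(np.float64(0.547), np.float64(0.387), np.float64(1.292), np.float64(417.0))]
[0.54744809 0.38581751] 1.2923757 1
closed t 74.2 w 0.0303 f 91.2 wf [-0.4 -0.6  4.1] z -0.0195
lifted t 75.0 w 0.0300 f 90.5 wf [-0.5  0.3 -3.5] z 0.1452
t 77.0 w 0.0302 f 90.4 wf [-0.1  0.2 -2.4] z 0.1467
t 78.4 w 0.0301 f 90.4 wf [ 0.2  0.6 -2.2] z 0.0055
top z [0.033 0.28  0.308]
top z [0.033 0.037 0.04 ]
top z [0.032 0.037 0.041]
top z [0.032 0.037 0.04 ]
t 81.5 w 0.0852 f 0.0 wf [-0.1  0.2 -0.1] z 0.2670
```

View pics/p6.png

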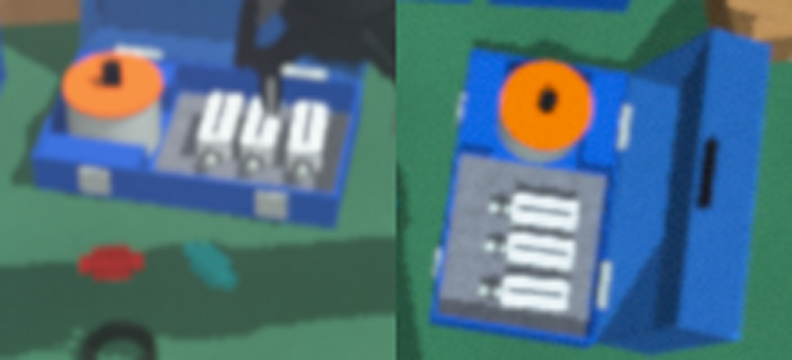

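```bash
cat > lid.py <<'E'
from h import *
Hn=case(0,-.089,.045)
def W(y,z): return np.r_[Hn[:2]+y*cy,Hn[2]+z]
def pt(t):
    c,s=np.cos(t),np.sin(t)
    if t>np.pi/2: return W(.178*c-.068*s-.011,.178*s+.068*c-.025)
    return W(.155*c-.068*s-.011,.155*s+.068*c)
E
python3 - <<'E'
from lid import *
fingers.close(40)
e=ctrl.get_obs()['ee_pos'];ctrl.servo_line(np.r_[e[:2],.34],vel=.3)
a=W(-.18,.31); go(a,YAW); b=W(-.18,.125); line(b,.2); print(st(), ctrl.get_obs()['ee_pos'])
f0=ctrl.get_obs()['wrist_force']
for t in np.arange(2.0,.5,-.1):
    line(pt(t),.12); F=ctrl.get_obs()['wrist_force']-f0; print(round(t,2),F.round(1))
    if np.linalg.norm(F)>40: print('stop');break
im,d=snap('side');im2,d2=snap('top')
cv2.imwrite('pics/p7.png',cv2.resize(np.hstack([im[80:230,170:330],im2[105:255,255:385]])[:,:,::-1],None,fx=2.7,fy=2.7,interpolation=cv2.INTER_CUBIC)); print(st())
E
```

```text
t 86.3 w -0.0003 f 0.0 wf [ 0.8 -0.8  0.2] z 0.1386 [ 0.56963607 -0.42359748  0.13861561]
2.0 [-1.3  0.2 -0.5]
1.9 [-1.1  0.1 -0.5]
1.8 [-1.4 -0.6  0.5]
1.7 [-0.8  0.2  0.7]
1.6 [-1.   1.8 -0.6]
1.5 [-1.2  0.9 -0.7]
1.4 [-0.9  0.2 -0.4]
1.3 [-0.4  0.7 -0.1]
1.2 [-0.6  0.9  0.5]
1.1 [-0.5  0.7  0.4]
1.0 [-0.4  0.9  0.3]
0.9 [-0.6  0.4  0.1]
0.8 [-0.8  0.8  0.5]
0.7 [-0.6  0.3 -0.8]
0.6 [-1.2  1.3 -0.4]
t 91.0 w -0.0001 f 0.0 wf [0.  0.7 0.4] z 0.1557
```

View pics/p7.png

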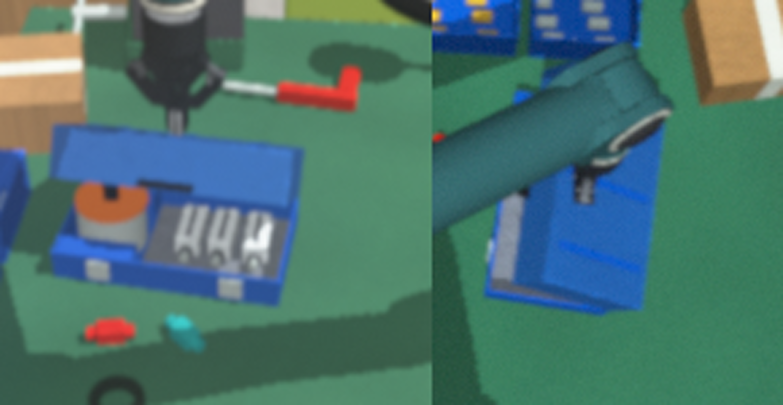

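```bash
python3 - <<'E'
from lid import *
f0=np.zeros(3)
for t in np.arange(.5,-.01,-.1):
    line(pt(t),.08); F=ctrl.get_obs()['wrist_force']; print(round(t,2),F.round(1))
    if F[2]>40: break
y,z=.15,.066
while F[2]<35 and z>.045:
    line(W(y,z),.03); ctrl.pause(.1); o=ctrl.get_obs(); F=o['wrist_force']; print(round(z,3),(o['ee_pos'][2]+.033-.045).round(4),F.round(1)); z-=.003
ctrl.pause(.3); line(W(y,.12),.2); line(W(y,.3),.3); go(np.r_[.45,.25,.35],YAW)
im,d=snap('side');im2,d2=snap('top')
cv2.imwrite('pics/p8.png',cv2.resize(np.hstack([im[80:230,170:330],im2[105:255,255:385]])[:,:,::-1],None,fx=2.7,fy=2.7,interpolation=cv2.INTER_CUBIC)); print(st())
for n,D in(('side',d),('top',d2)):
    P=cloud(n,D);Q=(P[...,:2]-Hn[:2]);a=Q@cx;b=Q@cy;m=(abs(a)<.13)&(b>.02)&(b<.165)&(P[...,2]>.09)&(P[...,2]<.16)
    print(n,m.sum(),np.linalg.lstsq(np.c_[a[m],b[m],np.ones(m.sum())],P[...,2][m],rcond=None)[0].round(4))
E
```

```text
0.5 [ 0.7  0.2 -0.7]
0.4 [-0.  -0.2  0.9]
0.3 [-0.2 -0.9 -0.7]
0.2 [ 0.6 -0.3 -0.3]
0.1 [-0.1 -0.3 -0. ]
0.0 [0.4 0.1 0.1]
0.066 0.0672 [-1.2 -5.4  7.5]
0.063 0.0671 [-8.3 -1.1 27.1]
0.06 0.0669 [-14.3   3.   47.1]
t 97.3 w 0.0001 f 0.0 wf [0.5 0.3 0.1] z 0.3171
side 1280 [1.500e-03 1.000e-04 1.121e-01]
top 2522 [-0.0005  0.0032  0.113 ]
```

View pics/p8.png

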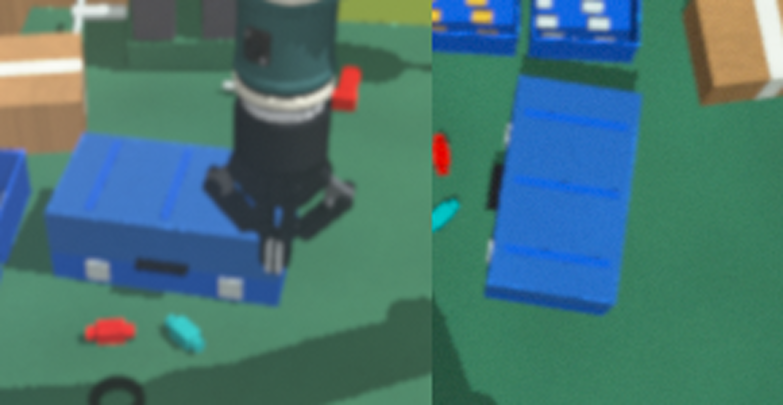

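The lid is level with its outer face at 112–113 mm above the bench, which matches fully shut, and the robot is clear of everything.

```bash
python3 -c "
from h import *
find('cover');find('cyl');find('fit');print(sign_off())"
```

```text
cover top []
cover side []
cyl top []
cyl side []
fit top []
fit side []
the job is handed in; nothing more can be done
None
```

The case is packed and handed in at about 97 s: both brass connectors are in the pot under the seated, level cover, all three cylinders lie flat side by side in the bay, and the upper half is pressed fully shut.

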